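# Shim the rocking stirrer

## Task

The magnetic stirrer rocks because its front-left foot, the red one, is too short, so it leans down on that corner. Push the yellow wedge along the bench, thin end first, under the red foot until the stirrer stands level and no longer rocks, then leave the wedge there with the robot clear of everything. Only push, gently: do not grip or lift the wedge, do not touch the stirrer or shove it out of its place, keep the brown bottle standing on its plate, and leave the other things around alone.

Things in the scene. Friction and masses are not known exactly. Their poses are not given: they have to be found in the camera images.
- stirrer: Loose white magnetic stirrer, 0.9 kg: housing 130 x 130 mm, underside 18 mm up; a knob (28 mm) stands 12 mm out of its front. Four domed rubber feet (radius 13 mm) at +-50 mm in x and y. Origin: centre between the feet, at the level of the three good feet; x to its back (away from the robot), y to its left, z up (vertical when level). At the start it leans 0.1 rad onto the red foot.
- short_foot (a point): Lowest point of the red foot, front left (stirrer x = -50, y = +50 mm), 7 mm short: at z = 7 mm when level. Little weight rests on it until level (pushing the wedge takes about 1 to 4 N); past level the wedge lifts half the stirrer: resistance rises to 6 to 10 N, or the stirrer slides along the bench.
- wedge: Loose yellow wedge of slippery plastic (friction 0.4), 67 g: 95 mm long (x), 44 wide (y), straight ramp from a nose 1.5 mm high at x = +47.5 to a heel 17.3 mm high at x = -47.5. Origin: centre of underside; x from heel to nose, at first roughly towards the red foot; weight centre 14 mm nearer the heel. The stirrer is level when the red foot's lowest point is about 31 mm behind the nose.
- wedge_heel (a point): Middle of the wedge's heel face (the thick end, 44 mm wide, 17.3 mm high), half-way up: push here; level leaves it about 64 mm before the red foot.
- brown_bottle: Loose brown sample bottle with black cap, diameter 48 mm, 100 mm tall, standing on the stirrer's plate; origin at the centre of its underside, z up.
- red_cap_bottle: Loose white sample bottle with red cap, diameter 36 mm, 70 mm tall, standing on the bench to the left of the stirrer; bystander. Origin at the centre of its underside.
- filter: Loose white inline filter disc, diameter 48 mm, 46 mm high, on the bench in front of the stirrer's right half; bystander. Origin at the centre of its underside.
- torch: Loose black torch lying on the bench to the right of the stirrer, 37 x 112 x 37 mm, long along its y; bystander. Origin at the centre of its underside.
- plate_centre (a point): Centre of the stirrer's round steel plate (112 mm across), 71 mm above the bench when level.
Not all that is in view belongs to the job. There is more than one size of the wedge; the one meant has the size given above.

How it is judged:
At the end, for the whole second after the job is handed in: The stirrer is level within 1 degree with its red foot carried by the wedge, has moved less than 25 mm, the brown bottle stands on its plate, and all is at rest (angle between stirrer's own z axis and vertical below 0.0175 rad and contact force between wedge and stirrer above 0.2 N and horizontal distance between short_foot and wedge below 0.045 m and distance of stirrer from where it was at the start of the episode below 0.025 m and angle between brown_bottle's own z axis and vertical below 0.1 rad and z of brown_bottle in the frame of stirrer above 0.066 m and linear speed of each of stirrer, wedge below 0.01 m/s); the robot touches nothing.
It fails at once if the wedge is gripped or pushed roughly (contact force between the fingers and wedge above 20 N).
It fails at once if the wedge is lifted off the bench or tipped (height (world z) of wedge above 0.01 m or angle between wedge's own z axis and vertical above 0.2 rad).
It fails at once if the robot touches the stirrer or the brown bottle (contact force between any of the fingers, the arm and stirrer above 1 N or contact force between any of the fingers, the arm and brown_bottle above 1 N).
It fails at once if the stirrer is shoved more than 30 mm or the brown bottle falls over (distance of stirrer from where it was at the start of the episode above 0.03 m or angle between brown_bottle's own z axis and vertical above 0.4 rad).
It fails at once if another thing on the bench is disturbed (distance of any of red_cap_bottle, filter, torch from where it was at the start of the episode above 0.02 m).
It also fails if it takes over 51 s, if anything falls off the work surface, if the arm or the gripper's body presses on something with over 40 N, if the wrist force passes 120 N, or if a joint passes its speed limit or range.

## Robot

A 6-joint arm with a two-finger parallel gripper is mounted at the origin on a cart in front of the work surface, level with it; the furniture and walls round the work are solid. World frame = base frame: x ahead of the robot, y to its left, z up, the work surface at z = 0. Lengths are in m, angles in rad, forces in N, time in s.
With the tool pointing down it reaches from about 0.275 to 0.775 m from the base axis. Payload 14.6 kg.
Tool frame: the origin (TCP) lies midway between the tips of the shut fingers; the grasp point (between the pads) lies 19 mm behind it; z points along the fingers, y is the direction in which the jaws open and shut (so a half turn about z gives the same grasp; the last joint's range is limited). The gripper opens to 85 mm and grips with 20 to 120 N. Pads are 22 mm wide; open, the fingers measure 114 mm over their backs; the gripper's body (76 mm by 85 mm) begins 54 mm behind the grasp point. The pads swing forward as they close: fully open they stand 13 mm farther back than shut.
Start: joints at [1.008, 0.263, -0.048, 1.259, 0, 1.415], TCP at [0.208, 0.482, 0.231] pointing down, gripper open.
Joint ranges: [-2.65, 2.65], [-0.89, 1.7], [-1.18, 1.37], [-2.13, 2.11], [-1.35, 1.29], [-3.14, 3.14]. Speed limits (rad/s): [1.89, 1.89, 2.57, 2.79, 3.14, 3.14].

## Interface

Orientations are given as a unit quaternion [x, y, z, w].
In Python, from plant import readout, viewer, r gives the robot as it stands.
- The arm moves only by the tool play_rows, never from a script. Its argument "commands" is a list of rows, each a list of 5 numbers: the opening, from 0 (shut) to 1 (fully open), then the shift along the tool's x, y, z in m, then the turn about the tool's z in degrees. In form: [[claw, tx, ty, tz, yaw], ...]. A call has exactly 5 rows; each row is the pose to reach, as a shift and turn from the pose measured when the call began, along the tool's axes at that moment; what a row does not reach only later rows make up. A row lasts 1/10 s, in which the tool goes at most 50 mm and 8.59 degrees, less where a joint would pass 70% of its speed; a pose out of reach is approached as far as the arm can. A call with a gripper value outside its range is refused whole. The fingers move at their own pace and stop on an object; "newtons" is the grip in N (left out, the last holds). Time passes only in rows, so rows that repeat a pose let the fingers close, or fill a call up. It gives the time, the measured TCP pose, the force and the opening at its end, in the units of the state.
- readout.state(): the state, without advancing time (a new reading comes with each control period).
- viewer.get_image(name): name is "scene" or "top" or "wrist"; returns a dict with "image" (384x512x3 uint8, blue, green, red), "depth" (384x512 float32, m along the optical axis (not along the pixel's ray), 0 where there is no reading), "intrinsics" (3x3 intrinsics, pixels), "cam_to_world" (4x4, takes a point from camera to world coordinates). Camera axes: x right, y up, looking along -z (the intrinsics and any distortion apply to the point x, -y, -z); pixel columns grow to the right and rows downward; lengths in m; the calibration is good to about 2 mm. A picture is of the moment at which its call begins.
- r.close_job(): hands the job in, once; it reports no verdict.
The state is a dict: "t": time; "joints": joint angles; "dq": joint speeds; "joint_torque": joint torques, N m; "position": TCP position; "ee_rot": TCP orientation; "force": force on the tool from outside, world axes, zero at the start; "moment": the same for the moment, N m; "grip_width": opening from 0.0 (shut) to 1.0 (fully open).
Only numpy, scipy, OpenCV 4.12 (cv2) and the standard library are available. Lean on these libraries where they do the work, as an engineer would, in place of code of your own. Each camera call takes 0.05 s, during which the arm holds its last target. There are 200 camera calls.

## Working session

There is one attempt and no reset: what is moved stays moved. The work goes in short steps, Python scripts to look and compute and a tool call to move; the robot and the scene stay as the last step left them, time stands still between calls to the robot, and variables do not carry over. Pictures are saved under pics/ and viewed, about 8 in all and at most 12, crops included, and the job is handed in when it is done.

Besides the shell and the picture viewer there is one more tool, called by a JSON object that holds its "fn" and its "kwargs". play_rows: Moves the arm, as the interface text tells. Its arguments: {"type":"object","properties":{"commands":{"type":"array","items":{"type":"array","items":{"type":"number"}}},"newtons":{"type":"number"}},"required":["commands"]}

```bash
mkdir -p pics; ls; cat > h.py <<'E'
import numpy as np, cv2
from plant import readout, viewer, r
def pts(im):
    d=im["depth"];K=im["intrinsics"];h,w=d.shape
    u,v=np.meshgrid(np.arange(w),np.arange(h))
    c=np.stack([(u-K[0,2])/K[0,0]*d,-(v-K[1,2])/K[1,1]*d,-d,np.ones_like(d)],-1)
    p=(c@im["cam_to_world"].T)[...,:3]; p[d==0]=np.nan
    return p
def ray(im,u,v,z):
    K=im["intrinsics"];T=im["cam_to_world"]
    d=T[:3,:3]@np.array([(u-K[0,2])/K[0,0],-(v-K[1,2])/K[1,1],-1.]);o=T[:3,3]
    return o+d*(z-o[2])/d[2]
def yellow(im):
    h=cv2.cvtColor(im["image"],cv2.COLOR_BGR2HSV)
    return cv2.inRange(h,(20,100,80),(35,255,255))
E
python3 - <<'E'
from h import *
print(readout.state())
a=viewer.get_image("scene");b=viewer.get_image("top")
np.save("a.npy",a,allow_pickle=True);np.save("b.npy",b,allow_pickle=True)
cv2.imwrite("pics/scene.png",a["image"]);cv2.imwrite("pics/top.png",b["image"])
for n,im in(("s",a),("t",b)):
    P=pts(im);m=yellow(im);k,l,s,c=cv2.connectedComponentsWithStats(m)
    for i in range(1,k):
        if s[i,4]<40: continue
        q=P[l==i];print(n,c[i].round(),s[i],np.nanmedian(q,0).round(3),np.nanpercentile(q,2,0).round(3),np.nanpercentile(q,98,0).round(3))
        if n=="t" :
            bx=cv2.minAreaRect(q[:,:2][~np.isnan(q[:,0])].astype(np.float32)*1000);print(bx)
E
```

```text
pics
{'t': 0.0, 'joints': array([ 1.00771581e+00,  2.63522380e-01, -4.89556609e-02,  1.25940206e+00,
        3.87260301e-06,  1.41550753e+00]), 'dq': array([2.73493685e-05, 5.40725060e-04, 1.73881357e-03, 2.07605493e-04,
       8.03390529e-05, 5.67220034e-04]), 'joint_torque': array([ 2.24042351e-04, -6.37618160e+01,  3.84554923e+01,  1.39571496e-02,
       -4.18632033e-05, -1.57071753e-05]), 'position': array([0.20805058, 0.48170626, 0.23081851]), 'ee_rot': array([ 2.02485988e-01,  9.79285010e-01, -5.06625773e-04, -1.92292224e-04]), 'force': array([-0.7698156 ,  0.27952784,  0.20692389]), 'moment': array([-0.03107805, -0.00431317, -0.0100475 ]), 'grip_width': 1.0016253023780497}
s [170.  13.] [155   8  31  10 176] [0.783 0.519 0.275] [0.754 0.491 0.272] [0.815 0.55  0.277]
s [235. 197.] [226 185  18  26 404] [0.576 0.096 0.007] [ 0.543  0.066 -0.   ] [0.611 0.127 0.015]
s [241. 238.] [218 225  50  29 825] [ 0.489 -0.008  0.009] [ 0.448 -0.034  0.001] [0.541 0.025 0.018]
s [187. 349.] [ 146  299  100   85 2805] [ 0.569  0.39  -0.919] [ 0.459  0.203 -0.928] [ 0.664  0.632 -0.911]
s [1
[... 748 characters left out ...]
125), (31.960771560668945, 45.78191375732422), 15.82611083984375)
t [341. 279.] [324 275  36   6  83] [ 0.334 -0.202 -0.   ] [ 0.331 -0.247 -0.004] [ 0.341 -0.166  0.004]
((337.42901611328125, -205.2379913330078), (85.98517608642578, 12.951150894165039), 89.67042541503906)
t [407. 335.] [  297   287   215    97 19071] [-0.082 -0.72  -0.92 ] [-0.302 -1.2   -0.929] [ 0.13  -0.219 -0.91 ]
((-1.754669189453125, -666.5524291992188), (1130.612548828125, 623.5989379882812), 89.15213775634766)
t [168. 333.] [ 124  289   95   95 8024] [-0.062  0.435 -0.92 ] [-0.291  0.2   -0.93 ] [ 0.134  0.632 -0.909]
((5.223358154296875, 373.4259338378906), (537.0594482421875, 619.1563110351562), 89.65584564208984)
```

```bash
python3 - <<'E'
import cv2,numpy as np
a=cv2.imread("pics/scene.png");b=cv2.imread("pics/top.png")
A=cv2.resize(a[120:300,150:350],None,fx=2,fy=2.,interpolation=cv2.INTER_CUBIC)
B=cv2.resize(b[120:300,170:370],None,fx=2,fy=2.,interpolation=cv2.INTER_CUBIC)
cv2.imwrite("pics/ab.png",np.hstack([A,B]))
E
```

```text
(no output)
```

View pics/ab.png

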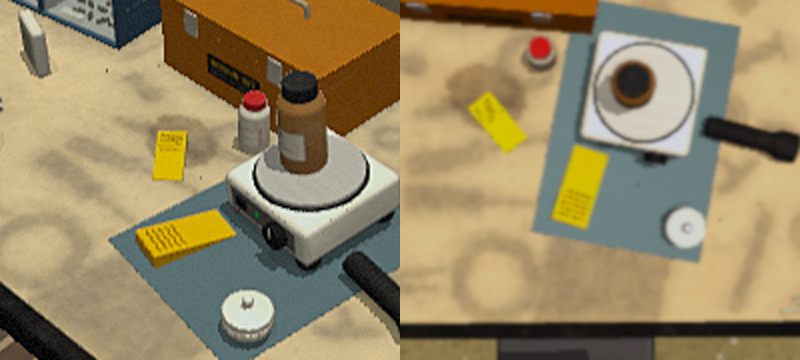

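View pics/scene.png

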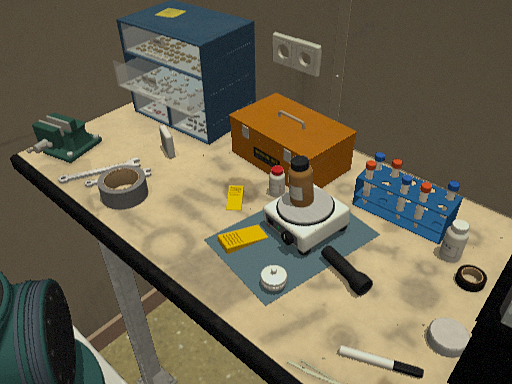

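The wedge meant is the one on the mat, at scene (241,238). It measures about 96 x 45 mm and matches the description. The one at (235,197) is only about 81 mm long, so it is the decoy. Next I measure the stirrer pose and check the wedge in an enlarged crop.

```bash
python3 - <<'E'
from h import *
for n in "ab":
    im=np.load(n+".npy",allow_pickle=True).item();P=pts(im)
    hs=cv2.cvtColor(im["image"],cv2.COLOR_BGR2HSV)
    with np.errstate(all='ignore'):
        m=(P[...,2]>.045)&(P[...,2]<.085)&(P[...,0]>.5)&(P[...,0]<.76)&(P[...,1]<.03)&(P[...,1]>-.2)
    m=cv2.morphologyEx(m.astype(np.uint8),cv2.MORPH_OPEN,np.ones((3,3)))
    k,l,s,c=cv2.connectedComponentsWithStats(m);i=1+s[1:,4].argmax();q=P[l==i]
    A=np.c_[q[:,:2],np.ones(len(q))];w=np.ones(len(q),bool)
    for _ in range(5):
        f=np.linalg.lstsq(A[w],q[w,2],rcond=None)[0];w=abs(A@f-q[:,2])<.006
    print(n,c[i],s[i],len(q),f, "tilt",np.hypot(*f[:2]),"dir",np.degrees(np.arctan2(-f[1],-f[0])))
    r_=cv2.minAreaRect((q[w][:,:2]*1000).astype(np.float32));print(r_);print(cv2.boxPoints(r_))
    # wedge
    with np.errstate(all='ignore'):
        mm=(yellow(im)>0)&(P[...,0]>.43)&(P[...,0]<.56)&(P[...,1]<.04)&(P[...,1]>-.06)&(P[...,2]>-.005)
    q=P[mm];r_=cv2.minAreaRect((q[:,:2]*1000).astype(np.float32));print("wedge",r_);print(cv2.boxPoints(r_))
    # red things
    rm=cv2.inRange(hs,(0,150,60),(8,255,255))|cv2.inRange(hs,(172,150,60),(180,255,255))
    k,l,s,c=cv2.connectedComponentsWithStats(rm)
    print([(c[i].round(),s[i,4],np.nanmedian(P[l==i],0).round(3)) for i in range(1,k) if s[i,4]>4])
a=np.load("a.npy",allow_pickle=True).item()["image"]
cv2.imwrite("pics/crop.png",cv2.resize(a[205:275,200:330],None,fx=6,fy=6,interpolation=cv2.INTER_CUBIC))
E
```

```text
a [306.93881181 214.32977588] [ 263  185   87   58 2811] 2811 [0.09645811 0.00696684 0.01253401] tilt 0.09670937597417167 dir -175.868896155522
((603.4935302734375, -83.46186828613281), (121.62646484375, 128.89376831054688), 78.77827453613281)
[[ 528.44415  -130.57066 ]
 [ 654.8736   -155.6542  ]
 [ 678.5429    -36.353073]
 [ 552.11346   -11.269531]]
wedge ((497.3672790527344, -4.642066955566406), (46.989131927490234, 95.97962951660156), 72.18243408203125)
[[444.49023   -12.3254595]
 [535.8663    -41.694    ]
 [550.2443      3.0413256]
 [458.8683     32.409866 ]]
[(array([397., 163.]), np.int32(74), array([ 0.792, -0.171,  0.113])), (array([371., 165.]), np.int32(67), array([ 0.752, -0.133,  0.113])), (array([277., 170.]), np.int32(101), array([0.655, 0.038, 0.07 ])), (array([426., 187.]), np.int32(72), array([ 0.758, -0.252,  0.113]))]
b [291.96326531 167.89350649] [ 260  136   63   66 2695] 2695 [ 0.05297771 -0.09146402  0.02872035] tilt 0.10569912836894883 dir 120.08024287147835
((604.2058715820312, -79.05950164794922), (125.09778594970703, 125.65660095214844), 78.54801940917969)
[[ 530.20953   -127.888794 ]
 [ 653.36444   -152.83748  ]
 [ 678.2022     -30.23021  ]
 [ 555.0473      -5.2815247]]
wedge ((497.6833190917969, -5.736198425292969), (46.57363510131836, 96.64289093017578), 72.0723876953125)
[[444.54004   -13.018276 ]
 [536.49054   -42.766426 ]
 [550.8266      1.5458794]
 [458.8761     31.29403  ]]
[(array([332.,  78.]), np.int32(60), array([ 0.794, -0.169,  0.115])), (array([370.,  92.]), np.int32(65), array([ 0.761, -0.251,  0.115])), (array([316.,  95.]), np.int32(65), array([ 0.754, -0.132,  0.114])), (array([240., 143.]), np.int32(90), array([0.658, 0.039, 0.07 ]))]
```

View pics/crop.png

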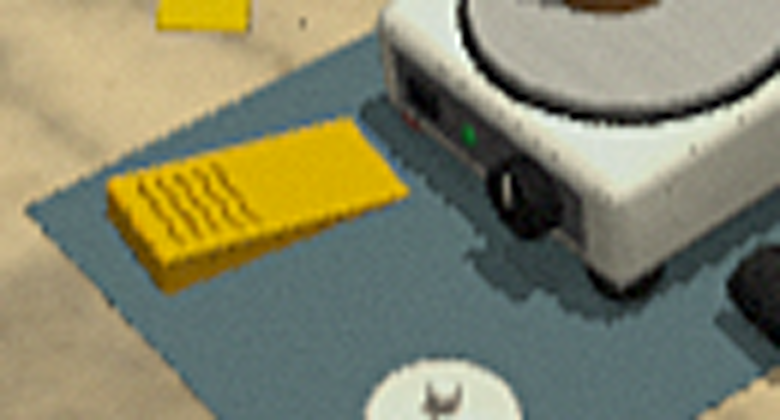

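{"fn": "play_rows", "kwargs": {"commands": [[0, -0.036, -0.033, 0.0, -1], [0, -0.072, -0.066, 0.0, -2], [0, -0.108, -0.099, 0.0, -3], [0, -0.144, -0.132, 0.0, -4], [0, -0.18, -0.165, 0.0, -5.4]], "newtons": 20}}

```text
t: 0.6
position: [0.308, 0.2571, 0.2309]
ee_rot: [0.155, 0.988, -0.0, -0.0]
force: [0.7, 1.4, -0.9]
grip_width: 0.143
```

```bash
cat > go.py <<'E'
from h import *
import sys
from scipy.spatial.transform import Rotation as R
s=readout.state();M=R.from_quat(s["ee_rot"]).as_matrix()
print("t",s["t"],"p",s["position"].round(4),"x ang",np.degrees(np.arctan2(M[1,0],M[0,0])),"F",s["force"].round(1),s["grip_width"])
t=np.array(list(map(float,sys.argv[1:4])));print("tool shift",(M.T@(t-s["position"])).round(4))
E
python3 go.py .418 .021 .12
```

```text
t 0.6 p [0.308  0.2571 0.2309] x ang 162.1142447774007 F [ 0.7  1.4 -0.9] 0.14328578398805747
tool shift [-0.1772 -0.1908  0.111 ]
```

{"fn": "play_rows", "kwargs": {"commands": [[0, -0.03, -0.032, 0.018, 0], [0, -0.06, -0.064, 0.037, 0], [0, -0.09, -0.096, 0.055, 0], [0, -0.12, -0.128, 0.074, 0], [0, -0.15, -0.16, 0.092, 0]]}}

```text
t: 1.1
position: [0.4018, 0.0569, 0.1383]
ee_rot: [0.156, 0.988, -0.0, -0.0]
force: [0.3, 1.2, 0.6]
grip_width: -0.001
```

{"fn": "play_rows", "kwargs": {"commands": [[0, -0.015, -0.016, 0.01, 0], [0, -0.027, -0.031, 0.018, 0], [0, -0.027, -0.031, 0.018, 0], [0, -0.027, -0.031, 0.018, 0], [0, -0.027, -0.031, 0.018, 0]]}}

```text
t: 1.6
position: [0.4176, 0.0197, 0.1206]
ee_rot: [0.155, 0.988, -0.0, -0.0]
force: [-0.4, 0.8, -0.2]
grip_width: 0.003
```

```bash
python3 go.py .418 .021 .006; python3 - <<'E'
from h import *
w=viewer.get_image("wrist");np.save("w.npy",w,allow_pickle=True);cv2.imwrite("pics/w1.png",w["image"])
P=pts(w);m=yellow(w);k,l,s,c=cv2.connectedComponentsWithStats(m)
for i in range(1,k):
    if s[i,4]<300: continue
    q=P[l==i];q=q[~np.isnan(q[:,0])]
    if len(q)<50: continue
    b=cv2.minAreaRect((q[:,:2]*1000).astype(np.float32));print(c[i],s[i],b,q[:,2].min(),q[:,2].max());print(cv2.boxPoints(b))
E
```

```text
t 1.6 p [0.4176 0.0197 0.1206] x ang 162.14108382564902 F [-0.4  0.8 -0.2] 0.0029810168776438603
tool shift [0.     0.0014 0.1146]
[256.58064516 233.56451613] [232 226  49  20 620] ((438.8324279785156, 19.781328201293945), (47.444061279296875, 62.517181396484375), 63.47686767578125) 8.983176597532339e-06 0.13483869618045016
[[400.2704    12.51475 ]
 [456.2079   -15.402865]
 [477.39447   27.047907]
 [421.45697   54.965523]]
[378.52614897 298.29477021] [348 279  67  43 631] ((516.7557983398438, 86.98788452148438), (209.02276611328125, 32.99309539794922), 20.27173614501953) -0.0009573301143065982 0.18966779829607636
[[413.00226   66.25227 ]
 [424.43347   35.302765]
 [620.50934  107.723495]
 [609.0781   138.673   ]]
```

View pics/w1.png

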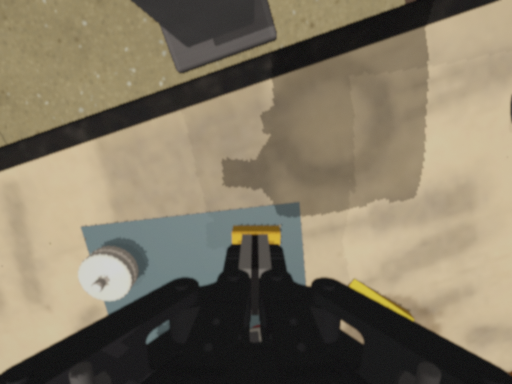

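{"fn": "play_rows", "kwargs": {"commands": [[0, 0, 0, 0.03, 0], [0, 0, 0.001, 0.065, 0], [0, 0, 0.001, 0.095, 0], [0, 0, 0.001, 0.113, 0], [0, 0, 0.001, 0.114, 0]]}}

```text
t: 2.15
position: [0.4167, 0.0215, 0.0054]
ee_rot: [0.154, 0.988, -0.0, -0.001]
force: [-0.3, -1.1, 0.5]
grip_width: 0.0
```

{"fn": "play_rows", "kwargs": {"commands": [[0, -0.004, 0, 0, 0], [0, -0.008, 0, 0, 0], [0, -0.012, 0, 0, 0], [0, -0.015, 0, 0, 0], [0, -0.018, 0, 0, 0]]}}

```text
t: 2.65
position: [0.4345, 0.0158, 0.0057]
ee_rot: [0.155, 0.988, -0.0, -0.001]
force: [-0.1, -0.3, 0.1]
grip_width: 0.004
```

```bash
cat > look.py <<'E'
from h import *
import sys
n=sys.argv[1]
a=viewer.get_image("scene");b=viewer.get_image("top")
for im in(a,b):
    P=pts(im)
    with np.errstate(all='ignore'):
        mm=(yellow(im)>0)&(P[...,0]>.43)&(P[...,0]<.62)&(P[...,1]<.045)&(P[...,1]>-.09)&(P[...,2]>-.005)&(P[...,2]<.03)
        m=(P[...,2]>.045)&(P[...,2]<.085)&(P[...,0]>.5)&(P[...,0]<.76)&(P[...,1]<.03)&(P[...,1]>-.2)
    k,l,s,c=cv2.connectedComponentsWithStats(mm.astype(np.uint8))
    q=P[l==1+s[1:,4].argmax()];r_=cv2.minAreaRect((q[:,:2]*1000).astype(np.float32));print("wedge",r_);print(cv2.boxPoints(r_).round(1).tolist())
    k,l,s,c=cv2.connectedComponentsWithStats(cv2.morphologyEx(m.astype(np.uint8),cv2.MORPH_OPEN,np.ones((3,3))));q=P[l==1+s[1:,4].argmax()]
    A=np.c_[q[:,:2],np.ones(len(q))];w=np.ones(len(q),bool)
    for _ in range(8):
        f=np.linalg.lstsq(A[w],q[w,2],rcond=None)[0];w=abs(A@f-q[:,2])<.006
    r_=cv2.minAreaRect((q[w][:,:2]*1000).astype(np.float32))
    print("stirrer",r_,"slope",f[:2].round(3))
A=cv2.resize(a["image"][130:280,200:350],None,fx=2.6,fy=2.6,interpolation=cv2.INTER_CUBIC)
B=cv2.resize(b["image"][120:270,200:350],None,fx=2.6,fy=2.6,interpolation=cv2.INTER_CUBIC)
cv2.imwrite(f"pics/{n}.png",np.hstack([A,B]))
E
python3 go.py .46 .0 .006; python3 look.py l1
```

```text
t 2.65 p [0.4345 0.0158 0.0057] x ang 162.22145711007613 F [-0.1 -0.3  0.1] 0.00405401302172992
tool shift [-0.0291 -0.0073 -0.0003]
wedge ((493.2243347167969, -3.7817344665527344), (46.575775146484375, 103.93841552734375), 72.61048126220703)
[[436.70001220703125, -10.5], [535.9000244140625, -41.5], [549.7999877929688, 2.9000000953674316], [450.6000061035156, 34.0]]
stirrer ((601.1312255859375, -83.7776870727539), (120.607177734375, 127.6969985961914), 81.11528015136719) slope [ 0.094 -0.001]
wedge ((514.3732299804688, -11.301563262939453), (46.23865509033203, 61.286136627197266), 72.2272720336914)
[[478.1000061035156, -24.0], [536.5, -42.70000076293945], [550.5999755859375, 1.399999976158142], [492.20001220703125, 20.100000381469727]]
stirrer ((605.18994140625, -78.44606018066406), (124.76094818115234, 125.15777587890625), 79.21051788330078) slope [ 0.04  -0.105]
```

View pics/l1.png

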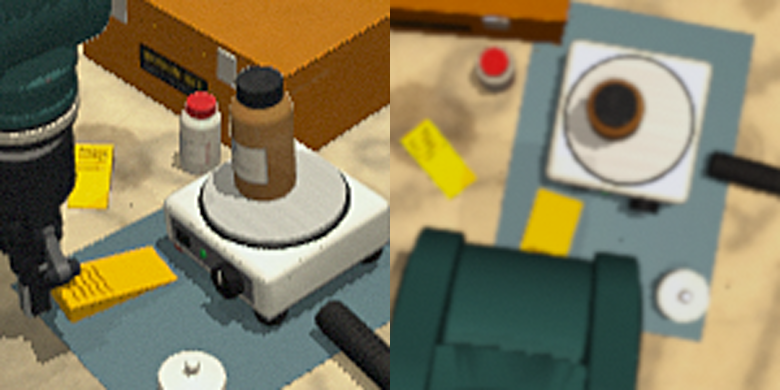

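{"fn": "play_rows", "kwargs": {"commands": [[0, -0.003, 0, 0, 0], [0, -0.006, 0, 0, 0], [0, -0.009, 0, 0, 0], [0, -0.012, 0, 0, 0], [0, -0.015, 0, 0, 0]]}}

```text
t: 3.25
position: [0.4489, 0.0112, 0.0054]
ee_rot: [0.155, 0.988, -0.0, -0.001]
force: [-0.8, -0.2, 0.3]
grip_width: 0.002
```

{"fn": "play_rows", "kwargs": {"commands": [[0, -0.003, 0, 0, 0], [0, -0.006, 0, 0, 0], [0, -0.009, 0, 0, 0], [0, -0.012, 0, 0, 0], [0, -0.015, 0, 0, 0]]}}

```text
t: 3.75
position: [0.4628, 0.0067, 0.0053]
ee_rot: [0.155, 0.988, -0.0, -0.002]
force: [-5.9, 2.2, 3.6]
grip_width: 0.001
```

```bash
python3 go.py .4973 -.0045 .006; python3 look.py l2
```

```text
t 3.75 p [0.4628 0.0067 0.0053] x ang 162.2183137214049 F [-5.9  2.2  3.6] 0.0010109855738843234
tool shift [-0.0362 -0.0001 -0.0008]
wedge ((517.7246704101562, -11.433052062988281), (45.62540817260742, 95.62954711914062), 71.95703887939453)
[[465.20001220703125, -18.299999237060547], [556.0999755859375, -47.900001525878906], [570.2999877929688, -4.599999904632568], [479.29998779296875, 25.100000381469727]]
stirrer ((601.962890625, -83.64506530761719), (121.25619506835938, 125.00375366210938), 80.83670043945312) slope [0.088 0.002]
wedge ((549.4393310546875, -22.332311630249023), (45.571014404296875, 18.07488250732422), 80.63268280029297)
[[536.7999877929688, -43.29999923706055], [554.5999755859375, -46.29999923706055], [562.0999755859375, -1.2999999523162842], [544.2000122070312, 1.600000023841858]]
stirrer ((605.4179077148438, -78.70501708984375), (125.54556274414062, 125.9487075805664), 78.20518493652344) slope [ 0.027 -0.103]
```

{"fn": "play_rows", "kwargs": {"commands": [[0, -0.002, 0, 0, 0], [0, -0.004, 0, 0, 0], [0, -0.006, 0, 0, 0], [0, -0.008, 0, 0, 0], [0, -0.01, 0, 0, 0]]}}

```text
t: 4.35
position: [0.473, 0.0034, 0.0053]
ee_rot: [0.155, 0.988, -0.0, -0.001]
force: [-2.8, 0.5, -0.1]
grip_width: 0.003
```

```bash
python3 go.py .4973 -.0045 .006; python3 look.py l3
```

```text
t 4.35 p [0.473  0.0034 0.0053] x ang 162.21493088344187 F [-2.8  0.5 -0.1] 0.0032323462763403157
tool shift [-0.0255 -0.0001 -0.0008]
wedge ((524.3055419921875, -13.977012634277344), (45.698665618896484, 87.95881652832031), 72.8090591430664)
[[475.5, -22.799999237060547], [559.5999755859375, -48.79999923706055], [573.0999755859375, -5.099999904632568], [489.0, 20.799999237060547]]
stirrer ((603.1249389648438, -84.6430892944336), (119.96502685546875, 127.396240234375), 80.05223846435547) slope [0.076 0.023]
wedge ((563.9930419921875, -6.266250133514404), (2.5182862281799316, 0.0), 95.264892578125)
[[564.0999755859375, -7.5], [564.0999755859375, -7.5], [563.9000244140625, -5.0], [563.9000244140625, -5.0]]
stirrer ((607.7670288085938, -81.20672607421875), (125.42819213867188, 124.3299789428711), 79.21417236328125) slope [-0.011 -0.061]
```

View pics/l3.png

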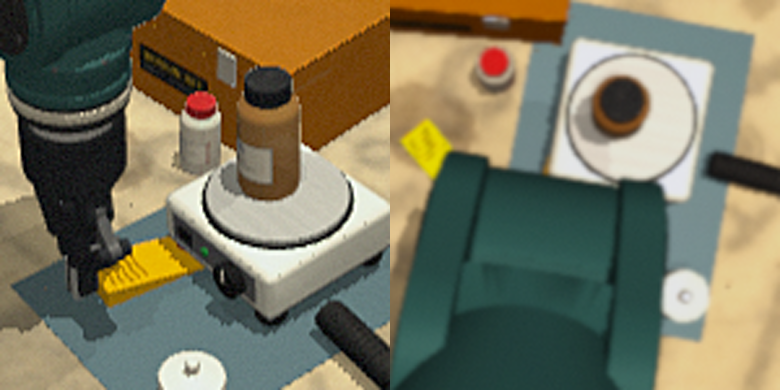

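{"fn": "play_rows", "kwargs": {"commands": [[0, -0.002, 0, 0, 0], [0, -0.004, 0, 0, 0], [0, -0.006, 0, 0, 0], [0, -0.008, 0, 0, 0], [0, -0.01, 0, 0, 0]]}}

```text
t: 4.95
position: [0.483, 0.0002, 0.0053]
ee_rot: [0.155, 0.988, -0.0, -0.001]
force: [-2.5, 1.0, 1.8]
grip_width: 0.0
```

{"fn": "play_rows", "kwargs": {"commands": [[0, -0.0015, 0, 0, 0], [0, -0.003, 0, 0, 0], [0, -0.0045, 0, 0, 0], [0, -0.006, 0, 0, 0], [0, -0.006, 0, 0, 0]]}}

```text
t: 5.45
position: [0.4891, -0.0017, 0.0054]
ee_rot: [0.155, 0.988, -0.0, -0.001]
force: [-1.0, 0.7, 0.6]
grip_width: 0.001
```

```bash
python3 go.py .4973 -.0045 .006; python3 look.py l4
```

```text
t 5.45 p [ 0.4891 -0.0017  0.0054] x ang 162.20531595173122 F [-1.   0.7  0.6] 0.0008765233552675935
tool shift [-0.0086 -0.0001 -0.0007]
wedge ((532.76513671875, -18.068471908569336), (43.47073745727539, 75.0580825805664), 73.86396789550781)
[[490.70001220703125, -28.5], [562.7999877929688, -49.400001525878906], [574.9000244140625, -7.599999904632568], [502.79998779296875, 13.199999809265137]]
stirrer ((601.7415161132812, -88.12999725341797), (122.8204116821289, 127.55748748779297), 83.7784194946289) slope [0.053 0.061]
wedge ((602.1876831054688, 32.02055740356445), (0.0, 0.0), 0.0)
[[602.2000122070312, 32.0], [602.2000122070312, 32.0], [602.2000122070312, 32.0], [602.2000122070312, 32.0]]
stirrer ((620.7305908203125, -85.5422134399414), (126.92235565185547, 99.51976776123047), 78.98812866210938) slope [-0.063 -0.005]
```

{"fn": "play_rows", "kwargs": {"commands": [[0, -0.001, 0, 0, 0], [0, -0.002, 0, 0, 0], [0, -0.003, 0, 0, 0], [0, -0.004, 0, 0, 0], [0, -0.005, 0, 0, 0]]}}

```text
t: 6.05
position: [0.494, -0.0033, 0.0054]
ee_rot: [0.155, 0.988, -0.0, -0.001]
force: [-2.2, 0.2, 1.6]
grip_width: -0.0
```

```bash
cat > tilt.py <<'E'
from h import *
def plane(im,rng=np.random.default_rng(0)):
    P=pts(im);h=cv2.cvtColor(im["image"],cv2.COLOR_BGR2HSV)
    with np.errstate(all='ignore'):
        m=(P[...,2]>.055)&(P[...,2]<.085)&(P[...,0]>.5)&(P[...,0]<.70)&(P[...,1]<.0)&(P[...,1]>-.17)&(h[...,1]<70)&(h[...,2]>110)
    m=cv2.erode(m.astype(np.uint8),np.ones((3,3)))>0
    q=P[m];A=np.c_[q[:,:2]-q[:,:2].mean(0),np.ones(len(q))];best=(0,)
    for _ in range(1500):
        i=rng.choice(len(q),3,False)
        try: f=np.linalg.solve(A[i],q[i,2])
        except Exception: continue
        if np.hypot(*f[:2])>.2: continue
        n=(abs(A@f-q[:,2])<.0025).sum()
        if n>best[0]: best=(n,f)
    f=best[1]
    for _ in range(5):
        w=abs(A@f-q[:,2])<.003;f=np.linalg.lstsq(A[w],q[w,2],rcond=None)[0]
    th=np.radians(-11.4);R=np.array([[np.cos(th),-np.sin(th)],[np.sin(th),np.cos(th)]])
    g=f[:2]@R
    print("n",len(q),w.sum(),"slope world",f[:2].round(4),"stirrer xy",g.round(4),"along to-red diag",round(float((g[0]-g[1])/2**.5),4),"z",f[2].round(4))
if __name__=="__main__":
    plane(np.load("a.npy",allow_pickle=True).item());plane(np.load("b.npy",allow_pickle=True).item())
    for _ in range(2): plane(viewer.get_image("scene"))
    plane(viewer.get_image("top"))
E
python3 go.py .4973 -.0045 .006; python3 tilt.py
```

```text
t 6.05 p [ 0.494  -0.0033  0.0054] x ang 162.20566230547232 F [-2.2  0.2  1.6] -0.00041639139964556247
tool shift [-0.0036 -0.0001 -0.0006]
n 1376 847 slope world [ 0.0527 -0.0819] stirrer xy [ 0.0678 -0.0699] along to-red diag 0.0974 z 0.0723
n 2052 1213 slope world [ 0.0561 -0.0809] stirrer xy [ 0.071  -0.0682] along to-red diag 0.0985 z 0.0709
n 1466 859 slope world [ 0.0044 -0.008 ] stirrer xy [ 0.0059 -0.007 ] along to-red diag 0.0091 z 0.0713
n 1484 892 slope world [ 0.0052 -0.0072] stirrer xy [ 0.0066 -0.006 ] along to-red diag 0.0089 z 0.0712
n 1237 696 slope world [ 0.0009 -0.008 ] stirrer xy [ 0.0025 -0.0077] along to-red diag 0.0072 z 0.0709
```

{"fn": "play_rows", "kwargs": {"commands": [[0, -0.001, 0, 0, 0], [0, -0.002, 0, 0, 0], [0, -0.003, 0, 0, 0], [0, -0.004, 0, 0, 0], [0, -0.004, 0, 0, 0]]}}

```text
t: 6.7
position: [0.4978, -0.0045, 0.0053]
ee_rot: [0.155, 0.988, -0.0, -0.001]
force: [-3.9, 1.4, 2.0]
grip_width: 0.003
```

```bash
python3 go.py .4973 -.0045 .006; python3 tilt.py | tail -3
```

```text
t 6.7 p [ 0.4978 -0.0045  0.0053] x ang 162.2063835281701 F [-3.9  1.4  2. ] 0.003422421370755167
tool shift [ 0.0005 -0.0001 -0.0007]
n 1486 885 slope world [ 0.001 -0.001] stirrer xy [ 0.0011 -0.0008] along to-red diag 0.0014 z 0.0713
n 1494 894 slope world [ 0.0009 -0.0031] stirrer xy [ 0.0015 -0.0028] along to-red diag 0.0031 z 0.0713
n 1182 627 slope world [-0.0011  0.0022] stirrer xy [-0.0015  0.0019] along to-red diag -0.0024 z 0.0707
```

{"fn": "play_rows", "kwargs": {"commands": [[0, 0.003, 0, 0, 0], [0, 0.01, 0, 0, 0], [0, 0.02, 0, 0, 0], [0, 0.035, 0, 0, 0], [0, 0.05, 0, 0, 0]]}}

```text
t: 7.35
position: [0.4491, 0.0111, 0.0054]
ee_rot: [0.155, 0.988, -0.0, -0.001]
force: [-0.5, -0.3, 0.2]
grip_width: 0.0
```

{"fn": "play_rows", "kwargs": {"commands": [[0, 0.005, 0, -0.03, 0], [0, 0.01, 0, -0.07, 0], [0, 0.015, 0, -0.11, 0], [0, 0.02, 0, -0.15, 0], [0, 0.02, 0, -0.18, 0]]}}

```text
t: 7.85
position: [0.4293, 0.0177, 0.1878]
ee_rot: [0.155, 0.988, -0.0, 0.0]
force: [0.2, -0.4, -0.9]
grip_width: 0.003
```

{"fn": "play_rows", "kwargs": {"commands": [[0, 0.02, 0.03, 0, 0], [0, 0.03, 0.07, 0, 0], [0, 0.03, 0.11, 0, 0], [0, 0.03, 0.15, 0, 0], [0, 0.03, 0.15, 0, 0]]}}

```text
t: 8.35
position: [0.4468, 0.173, 0.1874]
ee_rot: [0.153, 0.988, -0.0, 0.001]
force: [-1.4, -0.6, 0.9]
grip_width: -0.003
```

```bash
python3 go.py .4973 -.0045 .006; python3 tilt.py | tail -3; python3 look.py l5
```

```text
t 8.35 p [0.4468 0.173  0.1874] x ang 162.43044693733196 F [-1.4 -0.6  0.9] -0.0029436321535122774
tool shift [-0.1014 -0.154   0.1815]
n 1505 918 slope world [-0.001 -0.003] stirrer xy [-0.0004 -0.0031] along to-red diag 0.0019 z 0.0713
n 1465 881 slope world [-0.002 -0.003] stirrer xy [-0.0013 -0.0033] along to-red diag 0.0014 z 0.0713
n 2111 1121 slope world [ 0.0049 -0.0019] stirrer xy [ 0.0051 -0.0009] along to-red diag 0.0043 z 0.0707
wedge ((537.5148315429688, -17.921218872070312), (47.701534271240234, 64.21414184570312), 72.5582504272461)
[[499.70001220703125, -31.100000381469727], [561.0, -50.29999923706055], [575.2999877929688, -4.800000190734863], [514.0, 14.5]]
stirrer ((603.53076171875, -88.46461486816406), (119.26265716552734, 126.21784210205078), 80.71024322509766) slope [0.052 0.059]
wedge ((535.751953125, -18.046199798583984), (46.175594329833984, 60.47602844238281), 71.31935119628906)
[[499.70001220703125, -30.200000762939453], [557.0, -49.599998474121094], [571.7999877929688, -5.900000095367432], [514.5, 13.5]]
stirrer ((608.1676025390625, -83.18852996826172), (125.45321655273438, 125.97675323486328), 79.27984619140625) slope [-0.005 -0.028]
```

View pics/l5.png

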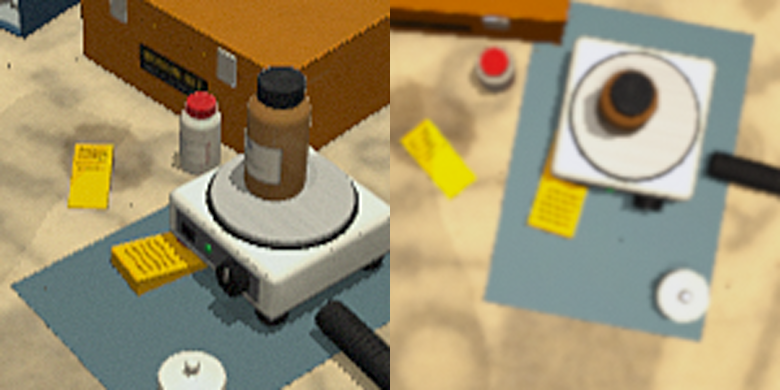

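The wedge sits under the red foot, the stirrer is level, the bottle is standing and the robot is clear. I'm handing the job in.

```bash
python3 -c "
from plant import r
print(r.close_job())"
```

```text
the job is handed in; nothing more can be done
None
```

I pushed the larger yellow wedge, the one on the mat, under the red foot with shut fingers. It took about 8.4 s of the 51 s allowed. I then backed the arm off, raised it clear and handed the job in; no verdict was given.

**Level:** the plate fits in the last pictures show a slope of 0.002 to 0.005 rad. The limit is 0.0175, and the start measured about 0.098.

**Wedge:** its heel is about 64 mm before the estimated position of the red foot, as specified. The wrist force I read while pushing peaked at about 7 N, and was about 4 N at the end.

**Stirrer and other things:** the top face moved only about 5 mm in the pictures, most of it from the tilt being taken out. The brown bottle stands on its plate. By eye, the red-cap bottle, filter and torch did not move.

**Failed or disagreed:** my first rough tilt fit was spoiled by the bottle and the housing sides. It still shows false slopes in the last look, so I used an outlier-rejecting plane fit instead. The force with which the wedge carries the foot could not be measured, and I did not test for rocking.

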